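# Clamp up a stepped heat-spreader stack in a two-pin bonding jig

### The job

Load the two-pin bonding jig: turn the wing knob of its locking bar anticlockwise past its detent to release it, lift the bar and the pressure plate off the pins, and build the heat-spreader stack on the raised land: the finned heat sink first, fins down, centred and in line with the pins, then every plain spreader block that is there, largest to smallest, each centred and square on the one below so that its whole base is carried. Then thread the plate over both pins down onto the stack and the bar, knob up, down onto the plate, and only then turn the knob clockwise until it clicks past its detent and locks the bar to the pins; leave the flux jar, the relay and the red screwdriver where they are.

Things in the scene. Friction and masses are not known exactly. Their poses are not given: they have to be found in the camera images.
- work_board: Plywood board with a blue-grey ESD mat on top, fixed: 250 (x) x 800 (y) x 20 mm, its top at z = 0.020; the jig and all blocks stand on it. Origin: centre of the underside, axes as the world's. Its right-hand end (y of the board below -170 mm) is free for laying the bar and the plate down side by side, lengthwise along x.
- jig: Bonding jig, fixed: grey base 250 x 76 mm, 16 mm high, on the work board. Raised land 150 x 66 mm in the middle, top 20 mm above the underside. Two upright steel pins of 12 mm at x = -100 and +100 mm (y = 0): straight to 138 mm, tapered tips to 150 mm above the underside. Origin: centre of the underside; x from pin to pin, z up.
- jig_seat (a point): Centre of the top of the jig's raised land (20 mm above the jig's underside), where the stack is built; axes as the jig's.
- finned_sink: Finned aluminium heat sink, 150 (x) x 62 (y) x 24 mm (z), 0.28 kg, with flat top and long sides; the fins run along x and point down. Origin: centre of the underside (of the fins), z up. It lies on the board and is always present.
- spreader_large: Machined aluminium spreader block, the largest, 124 (x) x 50 (y) x 18 mm (z), 0.30 kg. Origin: centre of the underside, z up. May be absent.
- spreader_mid: Machined aluminium spreader block, the middle size, 98 (x) x 40 (y) x 18 mm (z), 0.19 kg. Origin: centre of the underside, z up. May be absent.
- spreader_small: Machined aluminium spreader block, the smallest, 72 (x) x 30 (y) x 16 mm (z), 0.10 kg. Origin: centre of the underside, z up. May be absent.
- pressure_plate: Flat aluminium pressure plate, 240 (x) x 44 (y) x 12 mm (z), 0.32 kg, with a thin black rubber patch on top and two through holes of 14.5 mm at x = -100 and x = +100 mm (y = 0). Starts over the pins, on the jig's land. Origin: centre of the underside, z up.
- lock_bar: Dark steel bar 240 (x) x 36 (y) x 18 mm, 0.47 kg in all, with two 14.5 mm through holes at x = -100 and +100 mm (y = 0). Black wing knob on the middle of its top, up to 46 mm above the underside. The knob drives two jaws inside onto the pins: locked, they grip the pins (or jut into the holes). Starts locked, over the pins, on the plate. Origin: centre of the underside, z up.
- knob_grip (a point): Grip point of the wing knob, on its axis, 38 mm above the bar's underside. The wings are 52 mm long, 13 mm thick and 20 mm high (26 to 46 mm above the bar's underside); this point's x axis runs along the wings and turns with the knob; released, it lies along the bar's length.
- lock_knob (a joint): Angle of the wing knob on the bar, rad, growing clockwise seen from above: it rests at 0 to 0.2 released and at 1.2 to 1.4 locked (as at the start); stops at -0.06 and 1.46. It resists with up to about 0.3 N m, is at the top of its detent at 0.7 and snaps on by itself from 0.1 rad beyond that, either way.
- flux_jar: Small orange jar, 48 mm in diameter, 62 mm high, beyond the right end of the board; not part of the job. Origin: centre of the underside.
- relay_block: Cream box-shaped plug-in relay, 36 x 36 mm, 54 mm high, beyond the right end of the board; not part of the job. Origin: centre of the underside.
- driver_red: Red screwdriver, 166 mm long, beyond the left end of the board; not part of the job. Origin: its middle, underneath.

How it is judged:
On the way, in this order (a step that is already met when the one before it is completed fails the run):
1. the knob is turned back past its detent (value of joint lock_knob below 0.4 rad), for 0.2 s.
2. the bar and the plate are off the jig (horizontal distance between each of lock_bar, pressure_plate and jig_seat above 0.06 m), for 0.2 s.
3. the heat sink and all the blocks that are there are stacked on the land, largest first, each base carried (z of finned_sink in the frame of jig_seat between -0.003 and 0.003 m and x of finned_sink in the frame of jig_seat between -0.01 and 0.01 m and y of finned_sink in the frame of jig_seat between -0.01 and 0.01 m and angle between the x axis of each of finned_sink, spreader_large, spreader_mid, spreader_small and the x axis of jig_seat, either way round below 0.12 rad and angle between each of finned_sink, spreader_large, spreader_mid, spreader_small's own z axis and vertical below 0.06 rad and z of each of spreader_large, spreader_mid, spreader_small in the frame of finned_sink above 0.021 m and x of spreader_large in the frame of finned_sink between -0.015 and 0.015 m and y of spreader_large in the frame of finned_sink between -0.008 and 0.008 m and angle between the x axis of finned_sink and the x axis of spreader_large, either way round below 0.09 rad and x of spreader_mid in the frame of finned_sink between -0.028 and 0.028 m and y of spreader_mid in the frame of finned_sink between -0.013 and 0.013 m and angle between the x axis of each of finned_sink, spreader_large and the x axis of spreader_mid, either way round below 0.09 rad and x of spreader_small in the frame of finned_sink between -0.041 and 0.041 m and y of spreader_small in the frame of finned_sink between -0.018 and 0.018 m and angle between the x axis of each of finned_sink, spreader_large, spreader_mid and the x axis of spreader_small, either way round below 0.09 rad and z of each of spreader_mid, spreader_small in the frame of spreader_large above 0.015 m and x of spreader_mid in the frame of spreader_large between -0.015 and 0.015 m and y of spreader_mid in the frame of spreader_large between -0.007 and 0.007 m and x of spreader_small in the frame of spreader_large between -0.028 and 0.028 m and y of spreader_small in the frame of spreader_large between -0.012 and 0.012 m and z of spreader_small in the frame of spreader_mid above 0.015 m and x of spreader_small in the frame of spreader_mid between -0.015 and 0.015 m and y of spreader_small in the frame of spreader_mid between -0.007 and 0.007 m), for 0.2 s.
4. the pressure plate is over both pins and down on the stack (all of step 3 and x of pressure_plate in the frame of jig_seat between -0.004 and 0.004 m and y of pressure_plate in the frame of jig_seat between -0.004 and 0.004 m and angle between the x axis of pressure_plate and the x axis of jig_seat, either way round below 0.04 rad and angle between pressure_plate's own z axis and vertical below 0.05 rad and z of pressure_plate in the frame of finned_sink above 0.021 m and z of pressure_plate in the frame of spreader_large above 0.015 m and z of pressure_plate in the frame of spreader_mid above 0.015 m and z of pressure_plate in the frame of spreader_small above 0.013 m and (z of pressure_plate in the frame of spreader_large below 0.021 m or z of pressure_plate in the frame of spreader_mid below 0.021 m or z of pressure_plate in the frame of spreader_small below 0.019 m)), for 0.2 s.
5. the locking bar is over both pins and down on the plate, its knob still released (all of step 4 and x of lock_bar in the frame of jig_seat between -0.004 and 0.004 m and y of lock_bar in the frame of jig_seat between -0.004 and 0.004 m and angle between the x axis of lock_bar and the x axis of jig_seat, either way round below 0.04 rad and angle between lock_bar's own z axis and vertical below 0.05 rad and z of lock_bar in the frame of pressure_plate between 0.009 and 0.015 m and value of joint lock_knob below 0.4 rad), for 0.2 s.
6. the knob has clicked past its detent (value of joint lock_knob above 1 rad), for 0.2 s.
At the end, for the whole second after the job is handed in: Sink flat on the land, within 10 mm and 0.12 rad; each block flat above all larger ones, overhanging by 2 mm at most, within 0.09 rad; plate flat on the top block and bar on the plate, over both pins (4 mm, 0.04 rad); knob past 1.0 rad; all at rest (all of step 4 and x of lock_bar in the frame of jig_seat between -0.004 and 0.004 m and y of lock_bar in the frame of jig_seat between -0.004 and 0.004 m and angle between the x axis of lock_bar and the x axis of jig_seat, either way round below 0.04 rad and angle between lock_bar's own z axis and vertical below 0.05 rad and z of lock_bar in the frame of pressure_plate between 0.009 and 0.015 m and value of joint lock_knob above 1 rad and linear speed of each of finned_sink, spreader_large, spreader_mid, spreader_small, pressure_plate, lock_bar below 0.02 m/s); the robot touches nothing.
It fails at once if the flux jar is moved by more than 30 mm (distance of flux_jar from where it was at the start of the episode above 0.03 m).
It fails at once if the relay block is moved by more than 30 mm (distance of relay_block from where it was at the start of the episode above 0.03 m).
It fails at once if the driver red is moved by more than 30 mm (distance of driver_red from where it was at the start of the episode above 0.03 m).
Of spreader_large, spreader_mid, spreader_small only 2 to 3 are there at a start; the rules pass over those that are not, and their reading is None.
At some moment in a run one of lock_bar may be knocked a few centimetres aside while the robot is not near it.
It also fails if it takes over 210 s, if anything falls off the work surface, if the arm or the gripper's body presses on something with over 40 N, if the wrist force passes 120 N, or if a joint passes its speed limit or range.

### The arm

A 7-joint arm with a two-finger parallel gripper is mounted at the origin on a cart in front of the work surface, level with it; the furniture and walls round the work are solid. World frame = base frame: x ahead of the robot, y to its left, z up, the work surface at z = 0. Lengths are in m, angles in rad, forces in N, time in s.
With the tool pointing down it reaches from about 0.425 to 0.925 m from the base axis. Payload 6.8 kg.
Tool frame: the origin (TCP) lies at the very end of the fingers, on their centre line; the grasp point (between the pads) lies 19 mm behind it; z points along the fingers, y is the line along which they close (so a half turn about z gives the same grasp; the last joint's range is limited). The gripper opens to 85 mm and grips with 20 to 120 N. Pads are 22 mm wide; open, the fingers measure 114 mm over their backs; the gripper's body (76 mm by 85 mm) begins 54 mm behind the grasp point. The pads swing forward as they close: fully open they stand 13 mm farther back than shut.
Start: joints at [-1.297, 0.477, 0.022, 1.555, -0.011, 1.109, -0.083], TCP at [0.251, 0.626, 0.231] pointing down, gripper open.
Joint ranges: [-2.96, 2.96], [-0.34, 2.1], [-1.41, 1.46], [0.24, 2.44], [-1.37, 4.51], [0.17, 1.92], [-2.96, 2.96]. Speed limits (rad/s): [2.39, 2.39, 3.14, 3.14, 3.14, 3.14, 3.14].

### API

Orientations are given as a unit quaternion [w, x, y, z].
In Python, from station import bot gives the robot as it stands.
- The arm moves only by the tool jog_arm, never from a script. Its argument "motion" is a list of rows, each a list of 7 numbers: the turn, a rotation vector about the tool's x, y, z in rad, then the shift along the tool's x, y, z in mm, then the finger opening in mm, from 0 to 85.4. A call has 1 to 10 rows; each row is the pose to reach, as a shift and turn from the pose commanded when the call began, along the tool's axes at that moment; what a row does not reach only later rows make up. A row lasts 1/8 s, in which the tool goes at most 62.5 mm and 10.7 degrees, less where a joint would pass 70% of its speed; a pose out of reach is approached as far as the arm can. A call with a gripper value outside its range is refused whole. The fingers move at their own pace and stop on an object; "grip_force" is the grip in N (left out, the last holds). Time passes only in rows, so rows that repeat a pose let the fingers close. It gives the time, the measured TCP pose, the force, the opening and the grip force at its end, in the units of the state.
- bot.get_obs(): the state, without advancing time (a new reading comes with each control period).
- bot.read_camera(name): name is "scene" or "top"; returns a dict with "pixels" (420x560x3 uint8, red, green, blue), "camera_matrix" (3x3 intrinsics, pixels), "T" (4x4, takes a point from camera to world coordinates). Camera axes: x right, y down, z forward; pixel columns grow to the right and rows downward; lengths in m; the calibration is good to about 2 mm. A picture is of the moment at which its call begins. There is no depth.
- bot.hand_in(): hands the job in; it is judged then, once.
Trained networks look in a picture, given as the dict that the camera call returned (one of the last four; its "shot" number tells which), for a name from the list of things; names that differ only in an ending like _2 or _b are one class to them, and where a whole thing is asked for, a point or a joint stands for the part that bears it (a point fixed in the world has none). Each returns a list of dicts, best first, with "score" (0 to 1); they miss things now and then, are a little off and sometimes report something else, mostly with a low value. They report only what shows in the picture. A call takes as long as a camera call.
- bot.spot_in(thing, picture): "xy" ([column, row] in pixels, amid what is visible of it).
- bot.tip_of(thing, picture): "xy" ([column, row] in pixels: a listed point, or the origin of a listed thing).
The state is a dict: "t": time; "q": joint angles; "joint_vel": joint speeds; "joint_torque": joint torques, N m; "eef_pos": TCP position; "tool_rot": TCP orientation; "contact_force": force on the tool from outside, world axes, zero at the start; "torque": the same for the moment, N m; "gripper_width": opening from 0.0 (shut) to 1.0 (fully open); "grasp_force": force on a finger pad.
Only numpy, scipy, OpenCV 4.12 (cv2) and the standard library are available. Lean on these libraries where they do the work, as an engineer would, in place of code of your own. Each camera call takes 0.05 s, during which the arm holds its last target. There are 200 camera calls.

## Working session

There is one attempt and no reset: what is moved stays moved. The work goes in short steps, Python scripts to look and compute and a tool call to move; the robot and the scene stay as the last step left them, time stands still between calls to the robot, and variables do not carry over. Pictures are saved under pics/ and viewed, at most 14 in all, crops included, and the job is handed in when it is done.

Besides the shell and the picture viewer there is one more tool, called after "Emit:" as a command line: name --pt "numbers of a row" for each row, then --argument value for the rest. jog_arm: Moves the arm, as the interface text tells. Its arguments: {"type":"object","properties":{"motion":{"type":"array"},"grip_force":{"type":"number"}},"required":["motion"]}

```bash
mkdir -p pics; cat > h.py <<'E'
import numpy as np, cv2
from station import bot
from scipy.spatial.transform import Rotation as R
def ray(p,xy,z):
    K,T=p["camera_matrix"],p["T"]; d=T[:3,:3]@np.linalg.solve(K,[xy[0],xy[1],1.]); o=T[:3,3]
    return o+d*(z-o[2])/d[2]
def proj(p,X):
    K,T=np.array(p["camera_matrix"]),np.array(p["T"]); c=T[:3,:3].T@(np.array(X)-T[:3,3]); u=K@c; return u[:2]/u[2]
def save(p,n,s=1.4): cv2.imwrite(f"pics/{n}.png",cv2.resize(p["pixels"][:,:,::-1],None,fx=s,fy=s))
def st():
    o=bot.get_obs(); M=R.from_quat(np.roll(o["tool_rot"],-1)).as_matrix(); return o,M
E
python3 - <<'E'
from h import *
o,M=st(); print(o,M.round(3))
for c in ["top","scene"]:
    p=bot.read_camera(c); save(p,c+"0"); print(c,p["T"],p["camera_matrix"])
    for n in ["jig_seat","jig","finned_sink","spreader_large","spreader_mid","spreader_small","pressure_plate","lock_bar","knob_grip","flux_jar","relay_block","driver_red"]:
        try: print(n,[(np.round(d["xy"]),round(d["score"],2)) for d in bot.tip_of(n,p)][:3])
        except Exception as e: print(n,e)
E
```

```text
{'t': 0.0, 'q': array([-1.29711357,  0.47783375,  0.02234637,  1.55648496, -0.01146751,
        1.10934074, -0.08310999]), 'joint_vel': array([ 0.00243146,  0.00026749,  0.00191441, -0.001061  , -0.00082803,
        0.0003454 , -0.00177438]), 'joint_torque': array([-2.60594325e-04, -5.96446037e+01,  1.60759952e+00, -2.81199521e+01,
        1.23494709e-02,  9.28577268e-03, -2.28773007e-05]), 'eef_pos': array([0.25128494, 0.62580941, 0.23028918]), 'tool_rot': array([-9.56310332e-05,  1.89724316e-01,  9.81836923e-01, -9.64537695e-04]), 'contact_force': array([-0.4176596 , -0.07345919, -0.44390276]), 'torque': array([0.0278396 , 0.00896996, 0.04977305]), 'grasp_force': 0.0, 'gripper_width': 0.9948561257577733} [[-0.928  0.373 -0.001]
 [ 0.373  0.928 -0.002]
 [-0.    -0.002 -1.   ]]
top [[ 0.01045133 -0.99742698  0.07092389  0.34321827]
 [-0.99980261 -0.00922497  0.01759683  0.04893608]
 [-0.01689729 -0.0710938  -0.9973265   1.28508159]
 [ 0.          0.          0.          1.        ]] [[400.9925946    0.         276.50577231]
 [  0.         400.9925946  209.41734838]
 [  0.           0
[... 942 characters left out ...]
946 208.33130554]
 [  0.           0.           1.        ]]
jig_seat [(array([294., 225.]), 0.82)]
jig [(array([298., 228.]), 0.86)]
finned_sink [(array([243., 197.]), 0.66), (array([296., 226.]), 0.54)]
spreader_large []
spreader_mid [(array([297., 229.]), 0.71), (array([268., 215.]), 0.58)]
spreader_small [(array([258., 206.]), 0.55), (array([382., 309.]), 0.27)]
pressure_plate [(array([215., 185.]), 0.57), (array([298., 224.]), 0.44)]
lock_bar [(array([291., 223.]), 0.63)]
knob_grip [(array([301., 215.]), 0.47), (array([387., 306.]), 0.24), (array([294., 221.]), 0.2)]
flux_jar [(array([385., 307.]), 0.66)]
relay_block [(array([367., 297.]), 0.72)]
driver_red [(array([217., 186.]), 0.65)]
```

View pics/top0.png

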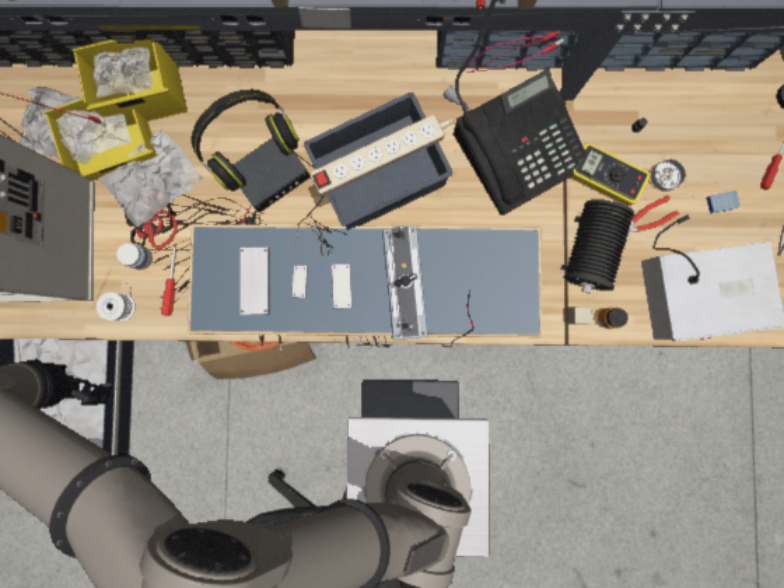

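View pics/scene0.png

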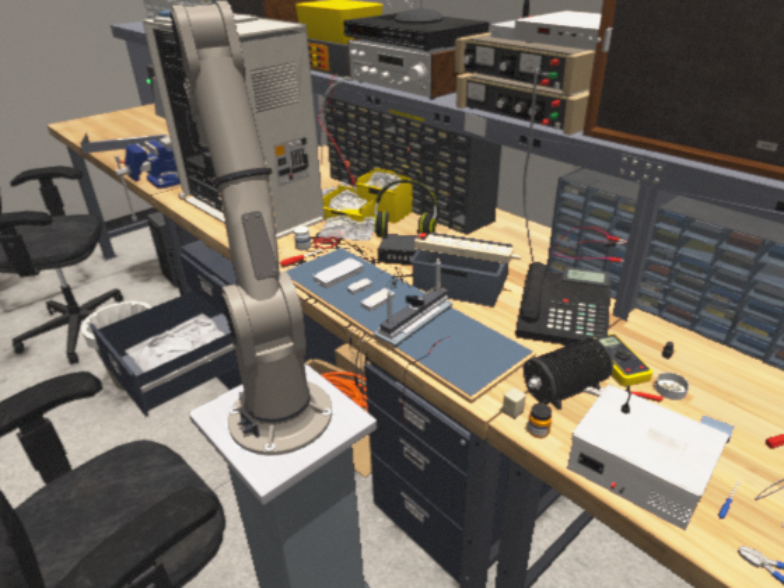

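The top view shows the jig at about (405,282) in scaled pixels. The sink is at (254,281), the small block at (300,281) and the mid block at (341,286); there is no large block. The jar and relay are at (612,317) and (580,315), and the driver is at (168,297). I'll measure these more closely.

```bash
cat >> h.py <<'E'
def rect(p,z,lo,hi,box):
    """min-area rectangle of bright blobs in pixel box, rectified to world mm plane at z (0.5 mm per px)"""
    x0,x1,y0,y1=box  # world m
    s=0.0005; xs=np.arange(x1,x0,-s); ys=np.arange(y1,y0,-s)
    Y,X=np.meshgrid(ys,xs); P=np.stack([X,Y,np.full_like(X,z)],-1).reshape(-1,3)
    T=p["T"]; c=(P-T[:3,3])@T[:3,:3]; u=c@np.array(p["camera_matrix"]).T; u=(u[:,:2]/u[:,2:]).reshape(*X.shape,2).astype(np.float32)
    im=cv2.remap(p["pixels"],u[...,0],u[...,1],cv2.INTER_CUBIC)
    return im,xs,ys
def w2(xs,ys,pt): return xs[0]-pt[1]*.0005, ys[0]-pt[0]*.0005
E
python3 - <<'E'
from h import *
p=bot.read_camera("top")
for n,xy,z in [("sink",(180,202),.044),("small",(214,201),.036),("mid",(244,204),.038),("knob",(290,204),.098),("jar",(436,229),.0),("relay",(413,225),.054),("pinfar",(288,166),.17),("pinnear",(289,234),.17),("boardL",(136,200),.02),("boardR",(385,200),.02),("boardfar",(200,163),.02),("boardnear",(200,238),.02)]:
    print(n,ray(p,xy,z).round(3))
im,xs,ys=rect(p,.04,.32,.62,(-.0),.45) if 0 else rect(p,.04,0,0,(.40,.70,.02,.42))
g=im.min(2); m=(g>165).astype(np.uint8)
for c in cv2.findContours(m,0,2)[0]:
    if cv2.contourArea(c)>4000:
        r=cv2.minAreaRect(c); print(w2(xs,ys,r[0]),np.array(r[1])*.5,r[2])
cv2.imwrite("pics/r0.png",im[:,:,::-1])
im,xs,ys=rect(p,.17,0,0,(.40,.70,-.06,.06)); cv2.imwrite("pics/j0.png",im[:,:,::-1])
im2,_,_=rect(p,.086,0,0,(.40,.70,-.06,.06)); cv2.imwrite("pics/j0.png",np.hstack([im,im2])[:,:,::-1])
E
```

```text
sink [0.452 0.372 0.044]
small [0.457 0.267 0.036]
mid [0.448 0.173 0.038]
knob [0.444 0.03  0.098]
jar [ 0.377 -0.436  0.   ]
relay [ 0.387 -0.346  0.054]
pinfar [0.545 0.038 0.17 ]
pinnear [0.354 0.033 0.17 ]
boardL [0.459 0.519 0.02 ]
boardR [ 0.466 -0.271  0.02 ]
boardfar [0.58  0.318 0.02 ]
boardnear [0.34  0.312 0.02 ]
(np.float64(0.4577612915039062), np.float64(0.26866952514648434)) [30.83020401 72.78996277] 2.9507791996002197
(np.float64(0.44858959960937494), np.float64(0.1738473663330078)) [98.82926941 41.70371628] 86.14936065673828
(np.float64(0.4669576568603515), np.float64(0.37114083862304686)) [134.52940369  61.65688705] 88.521728515625
(np.float64(0.5110203247070312), np.float64(0.06532992553710937)) [111.07336426  17.47167778] 84.51641082763672
(np.float64(0.6924476547241211), np.float64(0.18850488281249997)) [30.48950958 96.69735718] 64.35899353027344
```

View pics/j0.png

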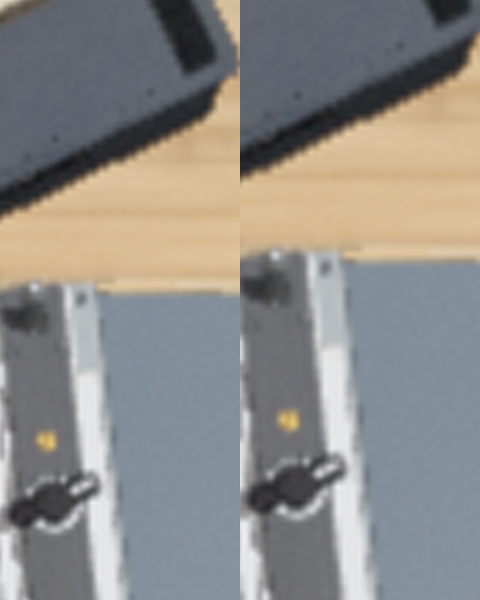

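The crop shows the jig slightly yawed, with the knob at about (55,500) on a diagonal. The crop was placed too far up, so I'll redo it over the jig at three heights.

```bash
python3 - <<'E'
from h import *
p=bot.read_camera("top")
im=np.hstack([rect(p,z,0,0,(.30,.60,-.03,.10))[0] for z in (.17,.098,.070)])
cv2.imwrite("pics/j1.png",im[:,:,::-1])
p=bot.read_camera("scene"); q=[(np.round(d["xy"],1),round(d["score"],2)) for d in bot.tip_of("knob_grip",p)]; print(q)
E
```

```text
[(array([296.2, 214.2]), 0.43)]
```

View pics/j1.png

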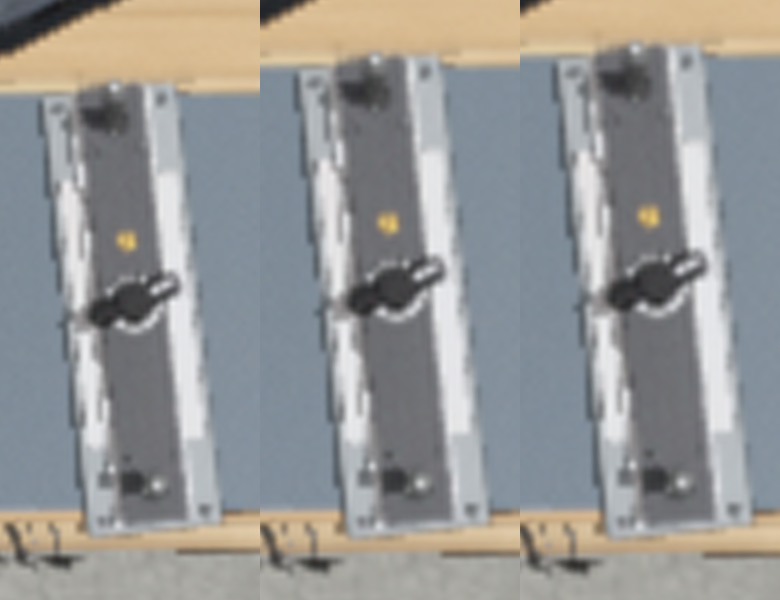

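The crop gives the bar centre and knob at about (0.4565, 0.033), jig yaw about +5°, and wings at about -68° in the world frame, which makes the knob about 1.28 rad. The pins are clear of the hand.

```bash
cat >> h.py <<'E'
def goal(x,y,z,a):
    """row (turn rad, shift mm) from the present pose to TCP (x,y,z), tool down, tool x at world angle a deg"""
    o,M=st(); a=np.radians(a); G=np.array([[np.cos(a),np.sin(a),0],[np.sin(a),-np.cos(a),0],[0,0,-1]]).T
    G=np.array([[np.cos(a),np.sin(a),0],[np.sin(a),-np.cos(a),0],[0,0,-1.]])
    print("row",R.from_matrix(M.T@G).as_rotvec().round(4),(M.T@(np.array([x,y,z])-o["eef_pos"])*1e3).round(1))
def now():
    o,M=st(); print("t",round(o["t"],2),"pos",o["eef_pos"].round(4),"a",np.degrees(np.arctan2(M[1,0],M[0,0])).round(2),"tilt",M[:2,2].round(4),"F",o["contact_force"].round(1),"T",o["torque"].round(2),"w",round(o["gripper_width"]*85.4,1),"gf",round(o["grasp_force"],1),"q7",o["q"][6].round(2))
E
python3 -c "
from h import *
goal(.4565,.033,.2,111.7)"
```

```text
row [0.     0.     0.8102] [-411.3 -474.3   31.3]
```

Emit:
jog_arm --pt "0 0 0.81 -411 -474 31 40" --pt "0 0 0.81 -411 -474 31 40" --pt "0 0 0.81 -411 -474 31 40" --pt "0 0 0.81 -411 -474 31 40" --pt "0 0 0.81 -411 -474 31 40" --pt "0 0 0.81 -411 -474 31 40" --pt "0 0 0.81 -411 -474 31 40" --pt "0 0 0.81 -411 -474 31 40" --pt "0 0 0.81 -411 -474 31 40" --pt "0 0 0.81 -411 -474 31 40"

```text
t: 2.75
eef_pos: [0.4559, 0.0346, 0.2009]
tool_rot: [0.0, 0.561, 0.828, 0.001]
contact_force: [1.5, -0.1, 0.1]
gripper_width: 0.47
grasp_force: 0.0
```

Emit:
jog_arm --pt "0 0 0 0 0 0 40" --pt "0 0 0 0 0 0 40" --pt "0 0 0 0 0 0 40"

```text
t: 3.12
eef_pos: [0.455, 0.0379, 0.2005]
tool_rot: [-0.0, 0.56, 0.828, 0.0]
contact_force: [-0.2, 0.8, -1.0]
gripper_width: 0.465
grasp_force: 0.0
```

```bash
python3 -c "
from h import *
now(); goal(.4565,.033,.2,111.7); goal(.4565,.033,.074,111.7)"
```

```text
t 3.12 pos [0.455  0.0379 0.2005] a 111.87 tilt [-0.0001  0.0005] F [-0.2  0.8 -1. ] T [ 0.01 -0.02  0.04] w 39.7 gf 0.0 q7 0.27
row [ 0.0001 -0.0005  0.0029] [-5.1 -0.5  0.5]
row [ 0.0001 -0.0005  0.0029] [ -5.1  -0.5 126.5]
```

Emit:
jog_arm --pt "0 0 0 -5 0 50 40" --pt "0 0 0 -5 0 100 40" --pt "0 0 0 -5 0 126 40" --pt "0 0 0 -5 0 126 40" --pt "0 0 0 -5 0 126 40"

```text
t: 3.75
eef_pos: [0.4578, 0.0325, 0.0754]
tool_rot: [0.0, 0.561, 0.828, 0.001]
contact_force: [1.1, 0.6, 0.4]
gripper_width: 0.472
grasp_force: 0.0
```

```bash
python3 -c "
from h import *
now(); p=bot.read_camera('scene'); im=p['pixels'][130:290,220:380]; cv2.imwrite('pics/s1.png',cv2.resize(im,None,fx=3.6,fy=3.6,interpolation=2)[:,:,::-1])"
```

```text
t 3.75 pos [0.4578 0.0325 0.0754] a 111.79 tilt [0.0012 0.0006] F [1.1 0.6 0.4] T [-0.    0.02 -0.06] w 40.3 gf 0.0 q7 0.46
```

View pics/s1.png

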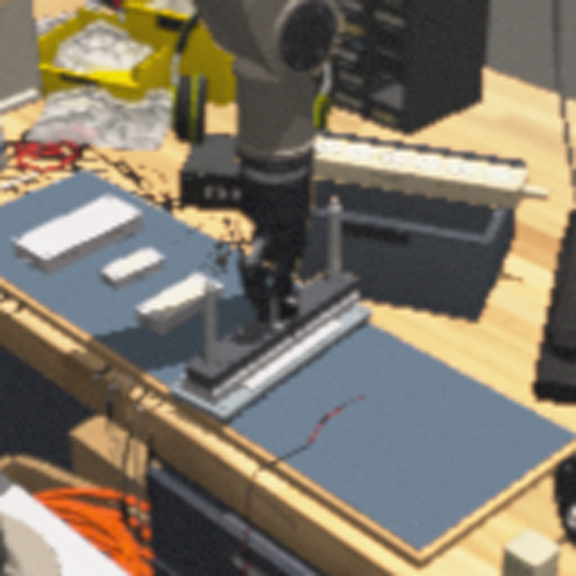

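The fingers straddle the knob at about (275,310), midway along the bar. I'll close on it and turn it anticlockwise.

Emit:
jog_arm --pt "0 0 0 0 0 0 5" --pt "0 0 0 0 0 0 5" --pt "0 0 0 0 0 0 5" --pt "0 0 0 0 0 0 5" --pt "0 0 0 0 0 0 5" --pt "0 0 0 0 0 0 5" --grip_force 60

```text
t: 4.55
eef_pos: [0.4568, 0.0318, 0.0755]
tool_rot: [-0.0, 0.561, 0.828, 0.0]
contact_force: [-3.8, -1.1, 12.3]
gripper_width: 0.139
grasp_force: 58.8
```

```bash
python3 -c "
from h import *
now()"
```

```text
t 4.55 pos [0.4568 0.0318 0.0755] a 111.71 tilt [-0.0003  0.0011] F [-3.8 -1.1 12.3] T [-0.09  0.97  0.08] w 11.9 gf 58.8 q7 0.46
```

Emit:
jog_arm --pt "0 0 -0.15 0 0 -1 5" --pt "0 0 -0.3 0 0 -1 5" --pt "0 0 -0.45 0 0 -1 5" --pt "0 0 -0.6 0 0 -1 5" --pt "0 0 -0.75 0 0 -1 5" --pt "0 0 -0.9 0 0 -1 5" --pt "0 0 -1.05 0 0 -1 5" --pt "0 0 -1.17 0 0 -1 5" --pt "0 0 -1.17 0 0 -1 5" --pt "0 0 -1.17 0 0 -1 5"

```text
t: 5.8
eef_pos: [0.4569, 0.0318, 0.0756]
tool_rot: [-0.0, 0.012, 1.0, 0.0]
contact_force: [-0.4, 1.2, -0.9]
gripper_width: 0.139
grasp_force: 59.0
```

```bash
python3 -c "
from h import *
now()"
```

```text
t 5.8 pos [0.4569 0.0318 0.0756] a 178.62 tilt [-0.0003  0.0001] F [-0.4  1.2 -0.9] T [ 0.21  0.21 -0.  ] w 11.9 gf 59.0 q7 1.42
```

Emit:
jog_arm --pt "0 0 0 0 0 -15 5" --pt "0 0 0 0 0 -35 5" --pt "0 0 0 0 0 -55 5" --pt "0 0 0 0 0 -75 5" --pt "0 0 0 0 0 -95 5" --pt "0 0 0 0 0 -115 5" --pt "0 0 0 0 0 -135 5" --pt "0 0 0 0 0 -147 5" --pt "0 0 0 0 0 -147 5"

```text
t: 6.92
eef_pos: [0.4575, 0.0317, 0.2234]
tool_rot: [0.001, 0.011, 1.0, 0.0]
contact_force: [-0.2, -0.3, -4.6]
gripper_width: 0.141
grasp_force: 59.2
```

```bash
python3 -c "
from h import *
now();goal(.462,-.22,.225,174); p=bot.read_camera('scene'); im=p['pixels'][130:290,220:380]; cv2.imwrite('pics/s2.png',cv2.resize(im,None,fx=3.6,fy=3.6,interpolation=2)[:,:,::-1])"
```

```text
t 6.92 pos [0.4575 0.0317 0.2234] a 178.72 tilt [0.0018 0.0005] F [-0.2 -0.3 -4.6] T [0.03 0.   0.  ] w 12.0 gf 59.2 q7 1.37
row [0.0006 0.0018 0.0824] [ -10.1 -251.5   -1.8]
```

View pics/s2.png

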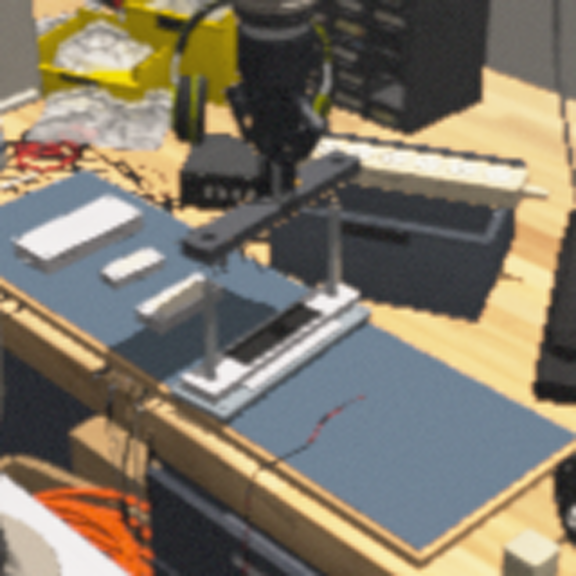

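The bar is lifted level and clear of the pin tips, with the plate still on the jig. Next I'll lay the bar at y of about -0.225.

Emit:
jog_arm --pt "0 0 0.03 -3 -60 0 5" --pt "0 0 0.06 -5 -120 0 5" --pt "0 0 0.08 -5 -180 0 5" --pt "0 0 0.08 -5 -240 0 5" --pt "0 0 0.08 -5 -256 20 5" --pt "0 0 0.08 -5 -256 70 5" --pt "0 0 0.08 -5 -256 120 5" --pt "0 0 0.08 -5 -256 160 5" --pt "0 0 0.08 -5 -256 172 5" --pt "0 0 0.08 -5 -256 175 5"

```text
t: 8.22
eef_pos: [0.4564, -0.2244, 0.0471]
tool_rot: [-0.001, 0.051, 0.999, 0.0]
contact_force: [1.3, 0.5, -4.9]
gripper_width: 0.133
grasp_force: 59.6
```

Emit:
jog_arm --pt "0 0 0 0 0 0 5" --pt "0 0 0 0 0 2 5" --pt "0 0 0 0 0 3 5" --pt "0 0 0 0 0 4 5"

```text
t: 8.72
eef_pos: [0.4568, -0.2243, 0.0438]
tool_rot: [0.0, 0.051, 0.999, -0.0]
contact_force: [-0.7, -0.7, -3.7]
gripper_width: 0.138
grasp_force: 59.6
```

```bash
python3 -c "
from h import *
now()"
```

```text
t 8.72 pos [ 0.4568 -0.2243  0.0438] a 174.17 tilt [ 0.0007 -0.0001] F [-0.7 -0.7 -3.7] T [-0.   -0.02  0.02] w 11.7 gf 59.6 q7 2.04
```

Emit:
jog_arm --pt "0 0 0 0 0 1 5" --pt "0 0 0 0 0 1 5" --pt "0 0 0 0 0 1 35" --pt "0 0 0 0 0 1 35" --pt "0 0 0 0 0 1 35" --pt "0 0 0 0 0 0 35"

```text
t: 9.48
eef_pos: [0.4566, -0.2243, 0.0434]
tool_rot: [-0.0, 0.051, 0.999, -0.0]
contact_force: [0.7, 0.3, -1.1]
gripper_width: 0.404
grasp_force: 0.0
```

```bash
python3 -c "
from h import *
now();goal(.4568,.0335,.18,185)"
```

```text
t 9.47 pos [ 0.4566 -0.2243  0.0434] a 174.17 tilt [-0.0001 -0.    ] F [ 0.7  0.3 -1.1] T [-0.01  0.04 -0.01] w 34.5 gf 0.0 q7 2.04
row [-0.000e+00 -1.000e-04 -1.891e-01] [  26.   256.5 -136.6]
```

Emit:
jog_arm --pt "0 0 0 0 0 -60 40" --pt "0 0 0 0 0 -120 72" --pt "0 0 -0.05 6 60 -140 72" --pt "0 0 -0.1 13 120 -140 72" --pt "0 0 -0.15 20 180 -140 72" --pt "0 0 -0.19 26 240 -140 72" --pt "0 0 -0.19 26 256 -140 72" --pt "0 0 -0.19 26 256 -140 72" --pt "0 0 -0.19 26 256 -140 72"

```text
t: 10.6
eef_pos: [0.4566, 0.031, 0.1834]
tool_rot: [-0.0, -0.043, 0.999, -0.0]
contact_force: [-0.1, -0.5, -0.6]
gripper_width: 0.843
grasp_force: 0.0
```

```bash
python3 -c "
from h import *
now();goal(.4568,.0325,.042,185)
p=bot.read_camera('top')
im,xs,ys=rect(p,.02,0,0,(.30,.60,-.29,-.12)); cv2.imwrite('pics/b.png',im[:,:,::-1])
g=im.max(2); m=(g<75).astype(np.uint8)
for c in cv2.findContours(m,0,2)[0]:
    if cv2.contourArea(c)>2000:
        r=cv2.minAreaRect(c); print(w2(xs,ys,r[0]),np.array(r[1])*.5,r[2])
"
```

```text
t 10.6 pos [0.4566 0.031  0.1834] a -175.11 tilt [-0.0003 -0.0007] F [-0.1 -0.5 -0.6] T [0.02 0.02 0.03] w 72.0 gf 0.0 q7 1.5
row [-0.0007 -0.0003 -0.002 ] [ -0.3   1.6 141.4]
(np.float64(0.45982745361328126), np.float64(-0.23127724456787108)) [25.30336189 53.52736282] 5.33215856552124
(np.float64(0.4585030517578125), np.float64(-0.20860240936279295)) [233.13514709   5.91234064] 88.28164672851562
```

Emit:
jog_arm --pt "0 0 0 0 1 50 72" --pt "0 0 0 0 1 100 72" --pt "0 0 0 0 1 130 72" --pt "0 0 0 0 1 141 72" --pt "0 0 0 0 1 142 72" --pt "0 0 0 0 1 142 35" --pt "0 0 0 0 1 142 35" --pt "0 0 0 0 1 142 35" --pt "0 0 0 0 1 142 35" --pt "0 0 0 0 1 142 35"

```text
t: 11.9
eef_pos: [0.4576, 0.0339, 0.043]
tool_rot: [0.001, -0.044, 0.999, 0.0]
contact_force: [-1.0, -1.7, 7.7]
gripper_width: 0.492
grasp_force: 60.1
```

```bash
python3 -c "
from h import *
now()"
```

```text
t 11.9 pos [0.4576 0.0339 0.043 ] a -174.93 tilt [0.0025 0.0004] F [-1.  -1.7  7.7] T [-0.31  0.39  0.14] w 42.0 gf 60.1 q7 1.58
```

Emit:
jog_arm --pt "0 0 0 0 0 -10 35" --pt "0 0 0 0 0 -30 35" --pt "0 0 0 0 0 -50 35" --pt "0 0 0 0 0 -70 35" --pt "0 0 0 0 0 -90 35" --pt "0 0 0 0 0 -110 35" --pt "0 0 0 0 0 -130 35" --pt "0 0 0 0 0 -145 35" --pt "0 0 0 0 0 -147 35" --pt "0 0 0 0 0 -147 35"

```text
t: 13.15
eef_pos: [0.4562, 0.034, 0.1882]
tool_rot: [-0.0, -0.044, 0.999, 0.0]
contact_force: [0.2, -0.1, -3.6]
gripper_width: 0.492
grasp_force: 62.5
```

```bash
python3 -c "
from h import *
now();goal(.46,-.115,.19,180)
p=bot.read_camera('scene'); im=p['pixels'][130:290,220:380]; cv2.imwrite('pics/s3.png',cv2.resize(im,None,fx=3.6,fy=3.6,interpolation=2)[:,:,::-1])"
```

```text
t 13.15 pos [0.4562 0.034  0.1882] a -174.94 tilt [-0.0005 -0.    ] F [ 0.2 -0.1 -3.6] T [0.07 0.01 0.01] w 42.0 gf 62.5 q7 1.5
row [ 0.     -0.0005  0.0883] [   9.4 -148.7   -1.8]
```

View pics/s3.png

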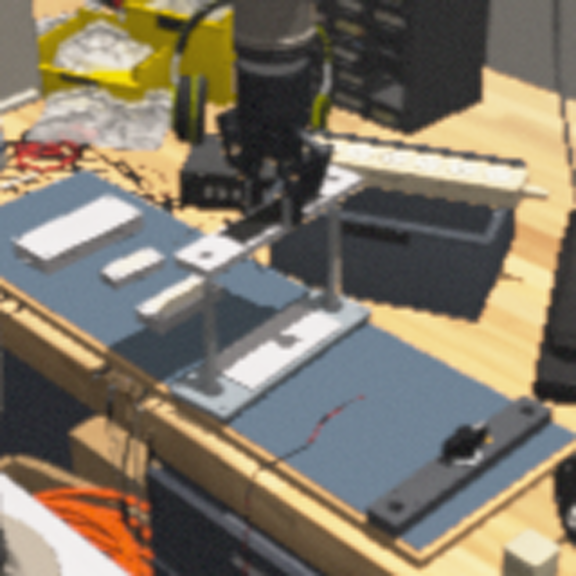

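The plate is clear of the pins, and the bar lies at the right end with its knob at about (465,440). I'll lay the plate at y of about -0.125.

Emit:
jog_arm --pt "0 0 0.03 4 -50 0 35" --pt "0 0 0.06 7 -110 0 35" --pt "0 0 0.088 10 -158 0 35" --pt "0 0 0.088 10 -158 30 35" --pt "0 0 0.088 10 -158 80 35" --pt "0 0 0.088 10 -158 130 35" --pt "0 0 0.088 10 -158 155 35" --pt "0 0 0.088 10 -158 163 35" --pt "0 0 0.088 10 -158 165 35" --pt "0 0 0.088 10 -158 165 35"

```text
t: 14.45
eef_pos: [0.4614, -0.1244, 0.0242]
tool_rot: [0.001, -0.0, 1.0, -0.0]
contact_force: [-0.4, 1.1, -3.2]
gripper_width: 0.489
grasp_force: 62.5
```

```bash
python3 -c "
from h import *
now()"
```

```text
t 14.45 pos [ 0.4614 -0.1244  0.0242] a -179.99 tilt [ 0.0017 -0.0002] F [-0.4  1.1 -3.2] T [ 0.   -0.03 -0.03] w 41.8 gf 62.5 q7 1.94
```

Emit:
jog_arm --pt "0 0 0 0 0 1 35" --pt "0 0 0 0 0 1.5 35" --pt "0 0 0 0 0 1.5 35" --pt "0 0 0 0 0 1.5 70" --pt "0 0 0 0 0 1.5 70" --pt "0 0 0 0 0 1.5 70" --pt "0 0 0 0 0 0 70"

```text
t: 15.32
eef_pos: [0.4605, -0.1243, 0.0234]
tool_rot: [-0.0, -0.0, 1.0, 0.0]
contact_force: [-0.4, 0.1, 0.6]
gripper_width: 0.819
grasp_force: 0.0
```

```bash
python3 -c "
from h import *
now();goal(.453,.371,.15,178.5)"
```

```text
t 15.32 pos [ 0.4605 -0.1243  0.0234] a -179.99 tilt [-0.0001  0.    ] F [-0.4  0.1  0.6] T [0.01 0.04 0.02] w 69.9 gf 0.0 q7 1.94
row [ 0.     -0.0001  0.0263] [   7.4  495.3 -126.5]
```

```bash
python3 - <<'E'
from h import *
p=bot.read_camera('top')
for z in (.044,.038):
  im,xs,ys=rect(p,z,0,0,(.35,.57,.12,.42))
  m=(im.min(2)>165).astype(np.uint8)
  for c in cv2.findContours(m,0,2)[0]:
    if cv2.contourArea(c)>4000:
        r=cv2.minAreaRect(c); print(z,np.round(w2(xs,ys,r[0]),4),np.array(r[1])*.5,r[2])
goal(.455,.371,.15,181.5)
E
```

```text
0.044 [0.4573 0.268 ] [30.9680233  72.58414459] 2.602562189102173
0.044 [0.4478 0.1734] [99.81895447 41.84576416] 86.32176208496094
0.044 [0.4579 0.3698] [151.80482483  61.49451828] 88.39399719238281
0.038 [0.458 0.269] [30.99245834 73.08312988] 2.4895527362823486
0.038 [0.4482 0.174 ] [100.29717255  41.88351822] 86.29536437988281
0.038 [0.4583 0.3713] [152.00939941  61.88903046] 88.36341857910156
row [-0.      0.0001 -0.0261] [   5.6  495.3 -126.4]
```

Emit:
jog_arm --pt "0 0 0 0 0 -60 70" --pt "0 0 0 0 0 -120 70" --pt "0 0 0 0 0 -176 85" --pt "0 0 -0.02 2 60 -176 85" --pt "0 0 -0.028 2 120 -176 85" --pt "0 0 -0.028 2 180 -176 85" --pt "0 0 -0.028 2 240 -176 85" --pt "0 0 -0.028 2 300 -176 85" --pt "0 0 -0.028 2 360 -176 85" --pt "0 0 -0.028 2 420 -176 85"

```text
t: 16.62
eef_pos: [0.4582, 0.2974, 0.1995]
tool_rot: [0.0, -0.014, 1.0, 0.0]
contact_force: [0.0, 0.1, -0.1]
gripper_width: 0.994
grasp_force: 0.0
```

```bash
python3 -c "
from h import *
now();goal(.458,.370,.021,181.6)"
```

```text
t 16.62 pos [0.4582 0.2974 0.1995] a -178.4 tilt [0.0002 0.    ] F [ 0.   0.1 -0.1] T [-0.03 -0.08  0.01] w 84.9 gf 0.0 q7 0.94
row [0.     0.0002 0.    ] [ -1.8  72.5 178.5]
```

Emit:
jog_arm --pt "0 0 0 -2 50 20 85" --pt "0 0 0 -2 73 70 85" --pt "0 0 0 -2 73 120 85" --pt "0 0 0 -2 73 160 85" --pt "0 0 0 -2 73 175 85" --pt "0 0 0 -2 73 178 85" --pt "0 0 0 -2 73 178 50" --pt "0 0 0 -2 73 178 50" --pt "0 0 0 -2 73 178 50" --pt "0 0 0 -2 73 178 50"

```text
t: 17.88
eef_pos: [0.4595, 0.3697, 0.0236]
tool_rot: [0.001, -0.014, 1.0, 0.001]
contact_force: [-1.1, -0.9, 6.2]
gripper_width: 0.706
grasp_force: 66.3
```

```bash
python3 -c "
from h import *
now()"
```

```text
t 17.88 pos [0.4595 0.3697 0.0236] a -178.4 tilt [0.0025 0.0025] F [-1.1 -0.9  6.2] T [-0.09  0.15  0.  ] w 60.3 gf 66.3 q7 0.87
```

Emit:
jog_arm --pt "0 0 0 0 0 -20 50" --pt "0 0 0 0 0 -60 50" --pt "0 0 0 0 0 -120 50" --pt "0 0 0 0 0 -176 50" --pt "0 0 -0.02 0 -50 -178 50" --pt "0 0 -0.04 0 -110 -178 50" --pt "0 0 -0.06 0 -170 -178 50" --pt "0 0 -0.06 0 -230 -178 50" --pt "0 0 -0.06 0 -290 -178 50" --pt "0 0 -0.06 0 -330 -178 50"

```text
t: 19.12
eef_pos: [0.4671, 0.0357, 0.2009]
tool_rot: [0.001, -0.043, 0.999, 0.0]
contact_force: [0.1, 0.6, -3.2]
gripper_width: 0.709
grasp_force: 66.5
```

```bash
python3 -c "
from h import *
now();goal(.458,.034,.0435,185.1)"
```

```text
t 19.12 pos [0.4671 0.0357 0.2009] a -175.12 tilt [0.0013 0.0005] F [ 0.1  0.6 -3.2] T [ 0.04 -0.03  0.01] w 60.5 gf 66.5 q7 1.5
row [ 0.0004  0.0014 -0.0039] [  9.5  -0.9 157.4]
```

Emit:
jog_arm --pt "0 0 -0.003 9 2 0 50" --pt "0 0 -0.003 9 2 40 50" --pt "0 0 -0.003 9 2 80 50" --pt "0 0 -0.003 9 2 120 50" --pt "0 0 -0.003 9 2 145 50" --pt "0 0 -0.003 9 2 152 50" --pt "0 0 -0.003 9 2 155 50" --pt "0 0 -0.003 9 2 155 50"

```text
t: 20.12
eef_pos: [0.4593, 0.0405, 0.0454]
tool_rot: [0.001, -0.046, 0.999, 0.0]
contact_force: [0.6, -1.1, -3.1]
gripper_width: 0.713
grasp_force: 66.4
```

```bash
python3 -c "
from h import *
now();goal(.458,.034,.0435,185.1)"
```

```text
t 20.12 pos [0.4593 0.0405 0.0454] a -174.77 tilt [0.0017 0.0007] F [ 0.6 -1.1 -3.1] T [-0.04 -0.06  0.01] w 60.9 gf 66.4 q7 1.58
row [0.0005 0.0018 0.0023] [ 1.9 -6.4  1.9]
```

Emit:
jog_arm --pt "0 0 0.002 1.5 -6.5 0 50" --pt "0 0 0.002 1.5 -6.5 0 50" --pt "0 0 0.002 1.5 -6.5 2 50" --pt "0 0 0.002 1.5 -6.5 3 50"

```text
t: 20.62
eef_pos: [0.458, 0.0332, 0.0434]
tool_rot: [0.0, -0.044, 0.999, 0.0]
contact_force: [-11.3, -3.9, 41.8]
gripper_width: 0.712
grasp_force: 71.8
```

```bash
python3 -c "
from h import *
now();goal(.458,.034,.0435,185.1)"
```

```text
t 20.62 pos [0.458  0.0332 0.0434] a -174.95 tilt [0.0001 0.0008] F [-11.3  -3.9  41.8] T [-0.08  2.4   0.08] w 60.8 gf 71.8 q7 1.6
row [ 0.0008  0.0002 -0.0009] [-0.1  0.8 -0.1]
```

Emit:
jog_arm --pt "0 0 0 0 0 -1.5 50" --pt "0 0 0 0 0 -1.5 85" --pt "0 0 0 0 0 -1.5 85" --pt "0 0 0 0 0 -1.5 85" --pt "0 0 0 0 0 -40 85" --pt "0 0 0 0 0 -100 85" --pt "0 0 0 0 0 -160 85" --pt "0 0 0 0 40 -160 75" --pt "0 0 0 0 100 -160 75" --pt "0 0 0 0 140 -160 75"

```text
t: 21.88
eef_pos: [0.4447, 0.1756, 0.2017]
tool_rot: [0.0, -0.045, 0.999, 0.0]
contact_force: [1.3, -0.6, 0.2]
gripper_width: 0.878
grasp_force: 0.0
```

Emit:
jog_arm --pt "0 0 0 0 0 0 70" --pt "0 0 0 0 0 0 70"

```text
t: 22.12
eef_pos: [0.4451, 0.1721, 0.2012]
tool_rot: [-0.0, -0.044, 0.999, -0.0]
contact_force: [0.4, -0.1, 0.4]
gripper_width: 0.82
grasp_force: 0.0
```

```bash
python3 - <<'E'
from h import *
now();goal(.448,.174,.0235,183.7)
p=bot.read_camera('top')
im,xs,ys=rect(p,.064,0,0,(.35,.57,-.02,.09)); cv2.imwrite("pics/k.png",im[:,:,::-1])
m=(im.min(2)>165).astype(np.uint8)
for c in cv2.findContours(m,0,2)[0]:
    if cv2.contourArea(c)>2000:
        r=cv2.minAreaRect(c); print(np.round(w2(xs,ys,r[0]),4),np.array(r[1])*.5,r[2])
E
```

```text
t 22.12 pos [0.4451 0.1721 0.2012] a -174.91 tilt [-0.0005 -0.0008] F [ 0.4 -0.1  0.4] T [-0.06  0.05  0.03] w 70.0 gf 0.0 q7 1.19
row [-0.0008 -0.0006  0.0243] [ -3.2   1.7 177.7]
[0.4579 0.0324] [223.45631409  71.13010406] 83.91767120361328
```

Emit:
jog_arm --pt "0 0 0.024 -3 2 50 70" --pt "0 0 0.024 -3 2 100 70" --pt "0 0 0.024 -3 2 150 70" --pt "0 0 0.024 -3 2 172 70" --pt "0 0 0.024 -3 2 178 70" --pt "0 0 0.024 -3 2 178 30" --pt "0 0 0.024 -3 2 178 30" --pt "0 0 0.024 -3 2 178 30" --pt "0 0 0.024 -3 2 178 30" --pt "0 0 0.024 -3 2 178 30"

```text
t: 23.42
eef_pos: [0.449, 0.1751, 0.0249]
tool_rot: [0.001, -0.032, 0.999, 0.0]
contact_force: [-1.7, -1.7, 7.3]
gripper_width: 0.451
grasp_force: 61.3
```

```bash
python3 -c "
from h import *
now()"
```

```text
t 23.43 pos [0.449  0.1751 0.0249] a -176.3 tilt [0.0022 0.0008] F [-1.7 -1.7  7.3] T [-0.48  0.15 -0.  ] w 38.5 gf 61.3 q7 1.23
```

Emit:
jog_arm --pt "0 0 0 0 0 -20 30" --pt "0 0 0 0 0 -70 30" --pt "0 0 0 0 0 -120 30" --pt "0 0 0 0 0 -165 30" --pt "0 0 -0.012 0 -40 -165 30" --pt "0 0 -0.024 0 -90 -165 30" --pt "0 0 -0.024 0 -142 -165 30" --pt "0 0 -0.024 0 -142 -165 30" --pt "0 0 -0.024 0 -142 -165 30"

```text
t: 24.55
eef_pos: [0.4572, 0.0338, 0.1888]
tool_rot: [0.0, -0.044, 0.999, 0.0]
contact_force: [0.2, 0.8, -2.7]
gripper_width: 0.452
grasp_force: 61.1
```

```bash
python3 -c "
from h import *
now();goal(.4575,.0335,.069,185.1)"
```

```text
t 24.55 pos [0.4572 0.0338 0.1888] a -174.91 tilt [0.0007 0.0008] F [ 0.2  0.8 -2.7] T [ 0.   -0.    0.02] w 38.6 gf 61.1 q7 1.51
row [ 0.0007  0.0007 -0.0002] [ -0.2  -0.4 119.8]
```

Emit:
jog_arm --pt "0 0 0 0 0 40 30" --pt "0 0 0 0 0 80 30" --pt "0 0 0 0 0 108 30" --pt "0 0 0 0 0 115 30" --pt "0 0 0 0 0 117 30" --pt "0 0 0 0 0 118 30" --pt "0 0 0 0 0 119 30" --pt "0 0 0 0 0 119 30"

```text
t: 25.55
eef_pos: [0.4576, 0.0335, 0.0699]
tool_rot: [0.0, -0.045, 0.999, 0.0]
contact_force: [-0.0, 0.6, -1.3]
gripper_width: 0.452
grasp_force: 61.1
```

```bash
python3 -c "
from h import *
now();goal(.4575,.0335,.069,185.1)"
```

```text
t 25.55 pos [0.4576 0.0335 0.0699] a -174.9 tilt [0.0009 0.0003] F [-0.   0.6 -1.3] T [-0.01  0.01 -0.03] w 38.6 gf 61.1 q7 1.59
row [0.0002 0.001  0.0001] [ 0.1 -0.   0.9]
```

Emit:
jog_arm --pt "0 0 0 0 0 1 30" --pt "0 0 0 0 0 1 30" --pt "0 0 0 0 0 1 65" --pt "0 0 0 0 0 1 65" --pt "0 0 0 0 0 1 65" --pt "0 0 0 0 0 -40 65" --pt "0 0 0 0 0 -100 65" --pt "0 0 0 0 0 -135 65" --pt "0 0 0 0 60 -135 65" --pt "0 0 0 0 120 -135 65"

```text
t: 26.8
eef_pos: [0.4469, 0.1541, 0.2054]
tool_rot: [0.001, -0.043, 0.999, 0.001]
contact_force: [1.0, 0.0, -0.2]
gripper_width: 0.763
grasp_force: 0.0
```

Emit:
jog_arm --pt "0 0 -0.13 0 115 0 65" --pt "0 0 -0.13 0 115 0 65" --pt "0 0 -0.13 0 115 0 65" --pt "0 0 -0.13 0 115 0 65"

```text
t: 27.3
eef_pos: [0.4363, 0.2666, 0.2041]
tool_rot: [-0.0, -0.109, 0.994, -0.001]
contact_force: [-0.6, 0.0, 0.5]
gripper_width: 0.767
grasp_force: 0.0
```

```bash
python3 - <<'E'
from h import *
now();goal(.458,.269,.0245,177.5)
p=bot.read_camera('top')
im=np.hstack([rect(p,z,0,0,(.31,.60,-.03,.10))[0] for z in (.064,.082)])
cv2.imwrite("pics/k1.png",im[:,:,::-1])
im,xs,ys=rect(p,.02,0,0,(.30,.60,-.29,-.08)); cv2.imwrite("pics/k2.png",im[:,:,::-1])
E
```

```text
t 27.3 pos [0.4363 0.2666 0.2041] a -167.46 tilt [-0.0005 -0.0011] F [-0.6  0.   0.5] T [-0.08 -0.03  0.  ] w 65.5 gf 0.0 q7 1.15
row [-0.001  -0.0006  0.2625] [-21.9  -2.2 179.6]
```

View pics/k1.png

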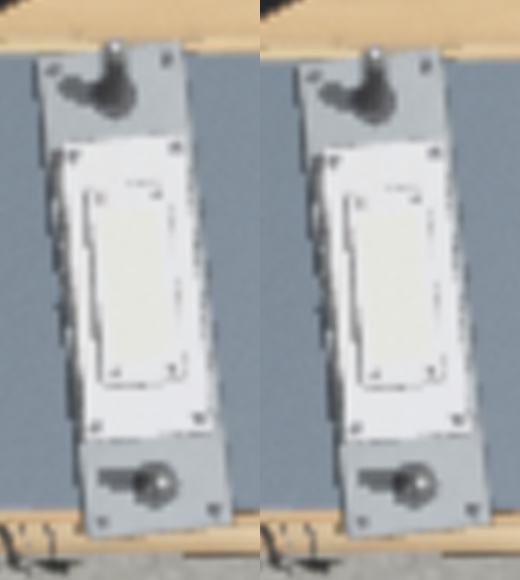

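The sink is centred and in line with the pins, spanning (60–215, 140–438) in the left panel. The mid block is centred on it.

Emit:
jog_arm --pt "0 0 0.13 -22 -2 40 60" --pt "0 0 0.263 -22 -2 90 60" --pt "0 0 0.263 -22 -2 140 60" --pt "0 0 0.263 -22 -2 170 60" --pt "0 0 0.263 -22 -2 179 60" --pt "0 0 0.263 -22 -2 179 60" --pt "0 0 0.263 -22 -2 179 20" --pt "0 0 0.263 -22 -2 179 20" --pt "0 0 0.263 -22 -2 179 20" --pt "0 0 0.263 -22 -2 179 20"

```text
t: 28.6
eef_pos: [0.4592, 0.2709, 0.0271]
tool_rot: [0.001, 0.022, 1.0, 0.001]
contact_force: [-1.2, -1.8, 7.5]
gripper_width: 0.331
grasp_force: 59.3
```

Emit:
jog_arm --pt "0 0 0 0 0 0 20" --pt "0 0 0 0 0 0 20"

```text
t: 28.85
eef_pos: [0.4592, 0.2708, 0.0271]
tool_rot: [0.001, 0.022, 1.0, 0.001]
contact_force: [-0.7, -1.1, 7.5]
gripper_width: 0.327
grasp_force: 59.3
```

```bash
python3 -c "
from h import *
now();goal(.458,.0335,.2,185.1)"
```

```text
t 28.85 pos [0.4592 0.2708 0.0271] a 177.48 tilt [0.002  0.0015] F [-0.7 -1.1  7.5] T [-0.27  0.26 -0.01] w 27.9 gf 59.3 q7 0.97
row [ 0.0015  0.0021 -0.1331] [  -9.6 -236.9 -173.2]
```

Emit:
jog_arm --pt "0 0 0 0 0 -20 20" --pt "0 0 0 0 0 -70 20" --pt "0 0 0 0 0 -120 20" --pt "0 0 0 0 0 -168 20" --pt "0 0 -0.03 -5 -55 -173 20" --pt "0 0 -0.08 -9 -115 -173 20" --pt "0 0 -0.133 -9 -175 -173 20" --pt "0 0 -0.133 -9 -237 -173 20" --pt "0 0 -0.133 -9 -237 -173 20" --pt "0 0 -0.133 -9 -237 -173 20"

```text
t: 30.1
eef_pos: [0.457, 0.0337, 0.199]
tool_rot: [0.001, -0.044, 0.999, 0.0]
contact_force: [0.5, 0.0, -0.8]
gripper_width: 0.326
grasp_force: 59.8
```

```bash
python3 -c "
from h import *
now();goal(.4575,.0335,.0891,185.1)"
```

```text
t 30.1 pos [0.457  0.0337 0.199 ] a -174.91 tilt [0.0011 0.001 ] F [ 0.5  0.  -0.8] T [ 0.03  0.02 -0.01] w 27.9 gf 59.8 q7 1.51
row [ 0.0009  0.0012 -0.0002] [ -0.4  -0.3 109.9]
```

Emit:
jog_arm --pt "0 0 0 0 0 40 20" --pt "0 0 0 0 0 80 20" --pt "0 0 0 0 0 100 20" --pt "0 0 0 0 0 106 20" --pt "0 0 0 0 0 108 20" --pt "0 0 0 0 0 109.5 20" --pt "0 0 0 0 0 109.5 20"

```text
t: 30.98
eef_pos: [0.4574, 0.0334, 0.0896]
tool_rot: [0.001, -0.045, 0.999, 0.0]
contact_force: [0.6, 0.1, -1.2]
gripper_width: 0.333
grasp_force: 59.8
```

Emit:
jog_arm --pt "0 0 0 0 0 0.5 20" --pt "0 0 0 0 0 0.5 20" --pt "0 0 0 0 0 0.5 60" --pt "0 0 0 0 0 0.5 60" --pt "0 0 0 0 0 0.5 60" --pt "0 0 0 0 0 -40 60" --pt "0 0 0 0 0 -100 60" --pt "0 0 0 0 0 -112 60" --pt "0 0 0 0 -50 -112 60"

```text
t: 32.1
eef_pos: [0.4624, -0.0137, 0.2019]
tool_rot: [0.002, -0.048, 0.999, 0.001]
contact_force: [0.3, -0.2, -1.1]
gripper_width: 0.699
grasp_force: 0.0
```

Emit:
jog_arm --pt "0 0 0 0 -50 0 70" --pt "0 0 0 0 -60 0 70" --pt "0 0 0.087 0 -105 0 70" --pt "0 0 0.087 0 -105 0 70" --pt "0 0 0.087 0 -105 0 70"

```text
t: 32.72
eef_pos: [0.4703, -0.1201, 0.2003]
tool_rot: [-0.001, -0.002, 1.0, 0.0]
contact_force: [0.7, 0.5, 0.3]
gripper_width: 0.816
grasp_force: 0.0
```

```bash
python3 - <<'E'
from h import *
now();goal(.461,-.1243,.0235,180)
p=bot.read_camera('top')
im=np.hstack([rect(p,.098,0,0,(.31,.60,-.03,.10))[0],rect(p,.035,0,0,(.31,.60,-.30,-.05))[0]])
cv2.imwrite("pics/k3.png",im[:,:,::-1])
E
```

```text
t 32.73 pos [ 0.4703 -0.1201  0.2003] a -179.8 tilt [-0.0013  0.0006] F [0.7 0.5 0.3] T [ 0.08 -0.   -0.02] w 69.7 gf 0.0 q7 1.8
row [ 0.0006 -0.0013  0.0034] [  9.1  -4.3 176.8]
```

View pics/k3.png

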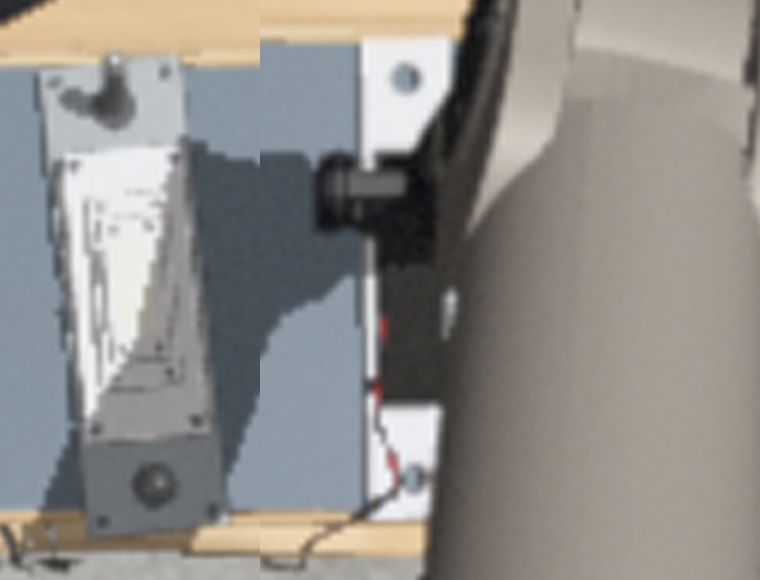

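The plate lies where I left it, with hole centres at (405,77) and (413,477), and the stack looks square. Next I'll regrasp the plate at its release pose.

Emit:
jog_arm --pt "0 0 0.0034 9 -4.3 40 70" --pt "0 0 0.0034 9 -4.3 90 70" --pt "0 0 0.0034 9 -4.3 140 70" --pt "0 0 0.0034 9 -4.3 165 70" --pt "0 0 0.0034 9 -4.3 170 70" --pt "0 0 0.0034 9 -4.3 170 70"

```text
t: 33.52
eef_pos: [0.4621, -0.1249, 0.0313]
tool_rot: [0.0, 0.0, 1.0, 0.0]
contact_force: [0.4, -0.6, -0.0]
gripper_width: 0.821
grasp_force: 0.0
```

```bash
python3 -c "
from h import *
now();goal(.461,-.1243,.0235,180)"
```

```text
t 33.52 pos [ 0.4621 -0.1249  0.0313] a 180.0 tilt [0.0004 0.0003] F [ 0.4 -0.6 -0. ] T [ 0.03 -0.03  0.02] w 70.1 gf 0.0 q7 1.98
row [ 0.0003  0.0004 -0.0001] [1.1 0.5 7.8]
```

Emit:
jog_arm --pt "0 0 0 1 0.5 7.5 70" --pt "0 0 0 1 0.5 7.5 70" --pt "0 0 0 1 0.5 7.5 35" --pt "0 0 0 1 0.5 7.5 35" --pt "0 0 0 1 0.5 7.5 35" --pt "0 0 0 1 0.5 7.5 35" --pt "0 0 0 1 0.5 7.5 35"

```text
t: 34.4
eef_pos: [0.4609, -0.1249, 0.0243]
tool_rot: [0.0, 0.0, 1.0, 0.0]
contact_force: [-2.2, 0.3, 10.8]
gripper_width: 0.487
grasp_force: 59.7
```

```bash
python3 -c "
from h import *
now()"
```

```text
t 34.4 pos [ 0.4609 -0.1249  0.0243] a 179.96 tilt [0.0006 0.0005] F [-2.2  0.3 10.8] T [0.21 0.48 0.17] w 41.6 gf 59.7 q7 1.99
```

Emit:
jog_arm --pt "0 0 0 0 0 -20 35" --pt "0 0 0 0 0 -70 35" --pt "0 0 0 0 0 -120 35" --pt "0 0 0 0 0 -170 35" --pt "0 0 -0.03 1 40 -175 35" --pt "0 0 -0.06 3 90 -175 35" --pt "0 0 -0.088 4 140 -175 35" --pt "0 0 -0.088 4 159 -175 35" --pt "0 0 -0.088 4 159 -175 35" --pt "0 0 -0.088 4 159 -175 35"

```text
t: 35.65
eef_pos: [0.4565, 0.0329, 0.1982]
tool_rot: [-0.0, -0.043, 0.999, -0.0]
contact_force: [0.8, -0.9, -3.8]
gripper_width: 0.488
grasp_force: 62.9
```

Emit:
jog_arm --pt "0 0 0 0 0 0 35" --pt "0 0 0 0 0 0 35"

```text
t: 35.9
eef_pos: [0.4568, 0.0331, 0.1984]
tool_rot: [-0.0, -0.043, 0.999, -0.0]
contact_force: [-0.2, -0.1, -2.9]
gripper_width: 0.487
grasp_force: 62.9
```

```bash
python3 -c "
from h import *
now();goal(.4571,.0339,.190,185.1)
p=bot.read_camera('scene'); im=p['pixels'][150:250,240:350]; cv2.imwrite('pics/s4.png',cv2.resize(im,None,fx=6,fy=6,interpolation=2)[:,:,::-1])"
```

```text
t 35.9 pos [0.4568 0.0331 0.1984] a -175.12 tilt [-0.0001 -0.0001] F [-0.2 -0.1 -2.9] T [0.02 0.05 0.03] w 41.6 gf 62.9 q7 1.52
row [-0.0001 -0.0001 -0.0038] [-0.3  0.7  8.4]
```

View pics/s4.png

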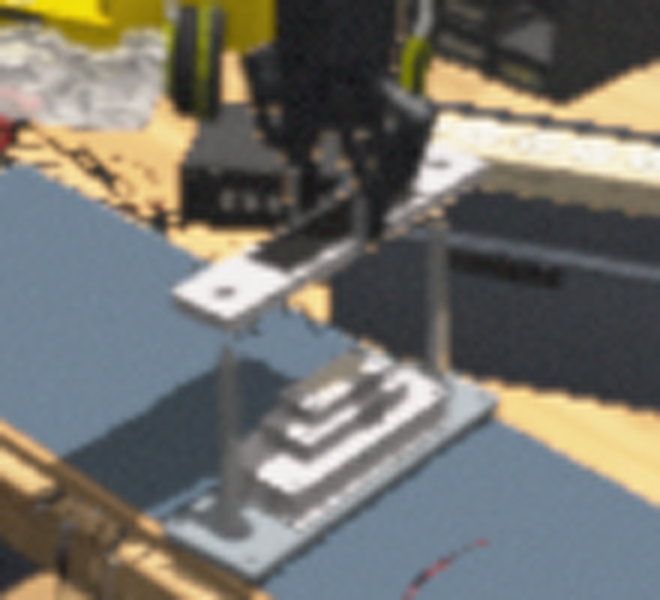

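The stack (sink, mid, small) stands square between the pins, and the plate's holes at (225,292) and (440,163) are above them. I'll lower the plate slowly.

Emit:
jog_arm --pt "0 0 -0.004 0 0.7 10 35" --pt "0 0 -0.004 0 0.7 15 35" --pt "0 0 -0.004 0 0.7 20 35" --pt "0 0 -0.004 0 0.7 25 35" --pt "0 0 -0.004 0 0.7 30 35" --pt "0 0 -0.004 0 0.7 34 35" --pt "0 0 -0.004 0 0.7 34 35"

```text
t: 36.83
eef_pos: [0.4566, 0.0347, 0.1642]
tool_rot: [-0.0, -0.045, 0.999, -0.0]
contact_force: [-0.3, -0.9, -2.9]
gripper_width: 0.487
grasp_force: 62.8
```

```bash
python3 -c "
from h import *
now()"
```

```text
t 36.83 pos [0.4566 0.0347 0.1642] a -174.8 tilt [-0.0006 -0.0002] F [-0.3 -0.9 -2.9] T [0.03 0.01 0.02] w 41.6 gf 62.8 q7 1.54
```

Emit:
jog_arm --pt "0 0 0 0 -0.4 8 35" --pt "0 0 0 0 -0.4 16 35" --pt "0 0 0 0 -0.4 26 35" --pt "0 0 0 0 -0.4 36 35" --pt "0 0 0 0 -0.4 46 35" --pt "0 0 0 0 -0.4 54 35" --pt "0 0 0 0 -0.4 58 35" --pt "0 0 0 0 -0.4 60 35" --pt "0 0 0 0 -0.4 60 35"

```text
t: 37.95
eef_pos: [0.457, 0.0343, 0.1045]
tool_rot: [0.0, -0.045, 0.999, 0.0]
contact_force: [0.1, -0.3, -3.9]
gripper_width: 0.488
grasp_force: 62.9
```

```bash
python3 -c "
from h import *
now()"
```

```text
t 37.95 pos [0.457  0.0343 0.1045] a -174.8 tilt [0.0002 0.0001] F [ 0.1 -0.3 -3.9] T [-0.05 -0.04  0.04] w 41.7 gf 62.9 q7 1.59
```

Emit:
jog_arm --pt "0 0 0 0 0 1 35" --pt "0 0 0 0 0 2 35" --pt "0 0 0 0 0 2 35"

```text
t: 38.33
eef_pos: [0.4568, 0.0343, 0.1025]
tool_rot: [0.0, -0.045, 0.999, 0.0]
contact_force: [0.3, -0.3, -3.6]
gripper_width: 0.488
grasp_force: 62.9
```

```bash
python3 -c "
from h import *
now()"
```

```text
t 38.33 pos [0.4568 0.0343 0.1025] a -174.8 tilt [0.     0.0001] F [ 0.3 -0.3 -3.6] T [-0.   -0.01 -0.01] w 41.7 gf 62.9 q7 1.6
```

Emit:
jog_arm --pt "0 0 0 0 0 0.6 35" --pt "0 0 0 0 0 1 35" --pt "0 0 0 0 0 1 35"

```text
t: 38.7
eef_pos: [0.4569, 0.0343, 0.1023]
tool_rot: [-0.0, -0.045, 0.999, 0.0]
contact_force: [-4.3, -0.3, 9.4]
gripper_width: 0.491
grasp_force: 64.3
```

Emit:
jog_arm --pt "0 0 0 0 0 0 65" --pt "0 0 0 0 0 0 65" --pt "0 0 0 0 0 0 65" --pt "0 0 0 0 0 -40 65" --pt "0 0 0 0 0 -100 65" --pt "0 0 0 0 -30 -100 65" --pt "0 0 0 0 -90 -100 45" --pt "0 0 0.1 0 -150 -100 40" --pt "0 0 0.19 0 -200 -100 40" --pt "0 0 0.19 0 -200 -100 40"

```text
t: 39.95
eef_pos: [0.4745, -0.1693, 0.2016]
tool_rot: [0.0, 0.053, 0.999, -0.001]
contact_force: [0.0, 0.7, 0.1]
gripper_width: 0.468
grasp_force: 0.0
```

Emit:
jog_arm --pt "0 0 0 0 150 -20 40" --pt "0 0 0 0 150 -20 40" --pt "0 0 0 0 150 -20 40" --pt "0 0 0 0 200 -20 40" --pt "0 0 0 0 250 -20 40" --pt "0 0 0 0 300 -20 40"

```text
t: 40.7
eef_pos: [0.5041, 0.1363, 0.2215]
tool_rot: [-0.0, 0.049, 0.999, 0.0]
contact_force: [1.7, 0.1, -0.3]
gripper_width: 0.469
grasp_force: 0.0
```

```bash
python3 - <<'E'
from h import *
now();
p=bot.read_camera('top')
im=np.hstack([rect(p,.11,0,0,(.31,.60,-.03,.10))[0],rect(p,.038,0,0,(.31,.60,-.30,-.05))[0]])
cv2.imwrite("pics/k4.png",im[:,:,::-1])
for n in ["knob_grip","lock_bar"]:
    print([(ray(p,d["xy"],.058 if n[0]=="k" else .02).round(4),round(d["score"],2)) for d in bot.tip_of(n,p)][:3])
E
```

```text
t 40.7 pos [0.5041 0.1363 0.2215] a 174.43 tilt [-0.0001  0.0005] F [ 1.7  0.1 -0.3] T [ 0.01 -0.05  0.01] w 40.0 gf 0.0 q7 1.18
[(array([0.4682, 0.0304, 0.058 ]), 0.53), (array([ 0.4749, -0.2417,  0.058 ]), 0.46)]
[(array([ 0.4672, -0.244 ,  0.02  ]), 0.95), (array([ 0.4843, -0.2469,  0.02  ]), 0.33)]
```

View pics/k4.png

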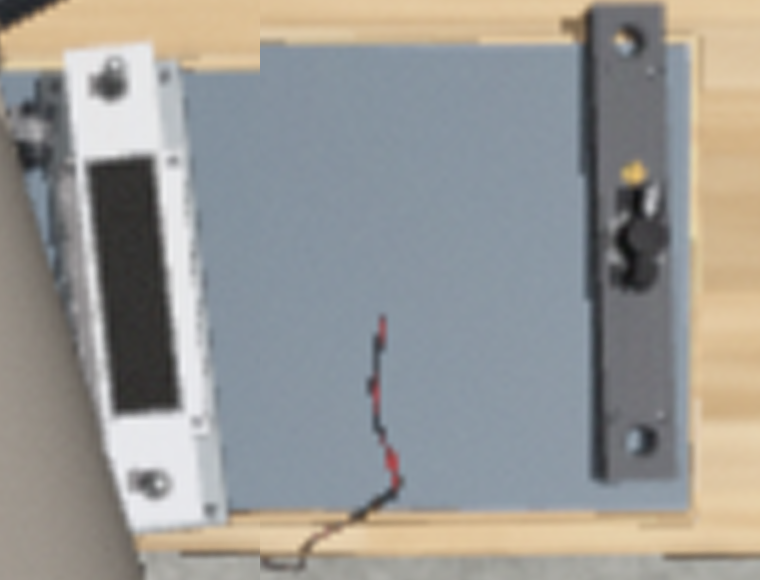

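The plate is seated over both pins. The bar has been knocked: its holes are now at (629,39) and (641,438), so it sits at about (0.481, -0.2375) with yaw 1.7°. I'll grip it by its long sides.

Emit:
jog_arm --pt "0 0 -0.1 15 -60 0 65" --pt "0 0 -0.127 30 -120 0 65" --pt "0 0 -0.127 45 -180 0 65" --pt "0 0 -0.127 55 -240 0 65" --pt "0 0 -0.127 60 -300 0 65" --pt "0 0 -0.127 60 -360 0 65" --pt "0 0 -0.127 60 -374 60 65" --pt "0 0 -0.127 60 -374 120 65" --pt "0 0 -0.127 60 -374 120 65" --pt "0 0 -0.127 60 -374 120 65"

```text
t: 42.1
eef_pos: [0.4084, -0.2331, 0.1031]
tool_rot: [0.001, -0.014, 1.0, -0.0]
contact_force: [0.3, 0.0, 0.5]
gripper_width: 0.761
grasp_force: 0.0
```

```bash
python3 -c "
from h import *
now();goal(.4808,-.2375,.027,181.7)"
```

```text
t 42.1 pos [ 0.4084 -0.2331  0.1031] a -178.43 tilt [ 0.0014 -0.0004] F [0.3 0.  0.5] T [-0.01 -0.05  0.05] w 65.0 gf 0.0 q7 2.28
row [-0.0004  0.0014 -0.0023] [-72.1  -6.3  76.2]
```

Emit:
jog_arm --pt "0 0 0 -40 -6 0 65" --pt "0 0 0 -72 -6 0 65" --pt "0 0 0 -72 -6 0 65" --pt "0 0 0 -72 -6 30 65" --pt "0 0 0 -72 -6 60 65" --pt "0 0 0 -72 -6 72 65" --pt "0 0 0 -72 -6 72 65"

```text
t: 42.98
eef_pos: [0.4801, -0.2367, 0.0304]
tool_rot: [0.0, -0.014, 1.0, 0.0]
contact_force: [-0.8, -1.0, 0.3]
gripper_width: 0.758
grasp_force: 0.0
```

```bash
python3 -c "
from h import *
now();goal(.4808,-.2375,.0265,181.7)"
```

```text
t 42.98 pos [ 0.4801 -0.2367  0.0304] a -178.42 tilt [0.0006 0.    ] F [-0.8 -1.   0.3] T [-0.02  0.01 -0.03] w 64.7 gf 0.0 q7 2.32
row [-0.      0.0006 -0.002 ] [-0.7 -0.8  3.9]
```

Emit:
jog_arm --pt "0 0 0 -0.5 -0.5 4 65" --pt "0 0 0 -0.5 -0.5 4 65" --pt "0 0 0 -0.5 -0.5 4 25" --pt "0 0 0 -0.5 -0.5 4 25" --pt "0 0 0 -0.5 -0.5 4 25" --pt "0 0 0 -0.5 -0.5 4 25" --pt "0 0 0 -0.5 -0.5 4 25" --pt "0 0 0 -0.5 -0.5 4 25" --grip_force 80

```text
t: 43.98
eef_pos: [0.4807, -0.2368, 0.0262]
tool_rot: [0.0, -0.014, 1.0, 0.0]
contact_force: [-1.2, 1.9, 8.5]
gripper_width: 0.398
grasp_force: 79.8
```

```bash
python3 -c "
from h import *
now();goal(.457,.0342,.205,185.1)"
```

```text
t 43.98 pos [ 0.4807 -0.2368  0.0262] a -178.4 tilt [0.0003 0.0007] F [-1.2  1.9  8.5] T [0.35 0.42 0.07] w 34.0 gf 79.8 q7 2.33
row [ 0.0007  0.0004 -0.0611] [  16.1  271.7 -178.6]
```

Emit:
jog_arm --pt "0 0 0 0 0 -20 25" --pt "0 0 0 0 0 -70 25" --pt "0 0 0 0 0 -120 25" --pt "0 0 0 0 0 -170 25" --pt "0 0 -0.02 4 50 -178 25" --pt "0 0 -0.04 8 110 -178 25" --pt "0 0 -0.061 12 170 -178 25" --pt "0 0 -0.061 16 230 -178 25" --pt "0 0 -0.061 16 271 -178 25" --pt "0 0 -0.061 16 271 -178 25"

```text
t: 45.22
eef_pos: [0.4561, 0.037, 0.2029]
tool_rot: [-0.001, -0.048, 0.999, 0.0]
contact_force: [0.2, 0.4, -4.2]
gripper_width: 0.395
grasp_force: 81.8
```

Emit:
jog_arm --pt "0 0 0 0 0 0 25" --pt "0 0 0 0 0 0 25" --pt "0 0 0 0 0 0 25"

```text
t: 45.6
eef_pos: [0.457, 0.0323, 0.2034]
tool_rot: [-0.0, -0.043, 0.999, -0.0]
contact_force: [-0.7, -0.1, -3.2]
gripper_width: 0.394
grasp_force: 81.8
```

```bash
python3 -c "
from h import *
now();goal(.457,.0342,.19,185.15)
p=bot.read_camera('scene'); im=p['pixels'][150:250,240:350]; cv2.imwrite('pics/s5.png',cv2.resize(im,None,fx=6,fy=6,interpolation=2)[:,:,::-1])"
```

```text
t 45.6 pos [0.457  0.0323 0.2034] a -175.04 tilt [-0.0002 -0.0002] F [-0.7 -0.1 -3.2] T [ 0.01 -0.01  0.01] w 33.7 gf 81.8 q7 1.55
row [-0.0002 -0.0003 -0.0032] [-0.2  1.9 13.4]
```

View pics/s5.png

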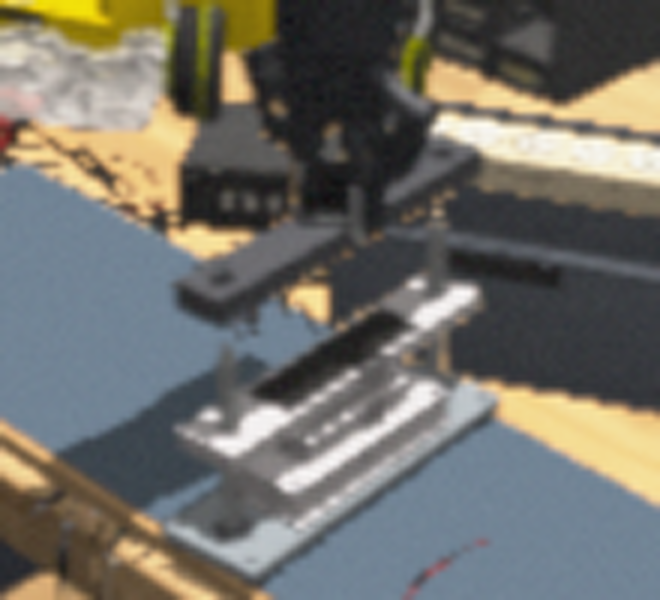

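The plate lies level on the stack. The bar hangs above it, with its holes at (222,272) and (440,155) over the pins. I'll lower it in small steps.

Emit:
jog_arm --pt "0 0 -0.003 0 1.9 0 25" --pt "0 0 -0.003 0 1.9 10 25" --pt "0 0 -0.003 0 1.9 20 25" --pt "0 0 -0.003 0 1.9 26 25" --pt "0 0 -0.003 0 1.9 30 25" --pt "0 0 -0.003 0 1.9 33 25" --pt "0 0 -0.003 0 1.9 33 25"

```text
t: 46.52
eef_pos: [0.4569, 0.0353, 0.1704]
tool_rot: [-0.0, -0.046, 0.999, -0.0]
contact_force: [1.0, 0.5, -4.0]
gripper_width: 0.393
grasp_force: 81.7
```

```bash
python3 -c "
from h import *
now()"
```

```text
t 46.52 pos [0.4569 0.0353 0.1704] a -174.75 tilt [-0.0002 -0.    ] F [ 1.   0.5 -4. ] T [ 0.03  0.04 -0.01] w 33.6 gf 81.7 q7 1.58
```

Emit:
jog_arm --pt "0 0 0.001 0 -0.8 2 25" --pt "0 0 0.001 0 -0.8 6 25" --pt "0 0 0.001 0 -0.8 10 25" --pt "0 0 0.001 0 -0.8 14 25" --pt "0 0 0.001 0 -0.8 14 25"

```text
t: 47.15
eef_pos: [0.4571, 0.0336, 0.1558]
tool_rot: [0.0, -0.046, 0.999, -0.001]
contact_force: [2.7, -4.3, -6.2]
gripper_width: 0.393
grasp_force: 81.5
```

```bash
python3 -c "
from h import *
now()"
```

```text
t 47.15 pos [0.4571 0.0336 0.1558] a -174.78 tilt [ 0.0005 -0.0015] F [ 2.7 -4.3 -6.2] T [-1.05 -0.7   0.42] w 33.5 gf 81.5 q7 1.6
```

Emit:
jog_arm --pt "0 0 0 -0.4 -0.8 0 25" --pt "0 0 0 -0.4 -0.8 6 25" --pt "0 0 0 -0.4 -0.8 14 25" --pt "0 0 0 -0.4 -0.8 22 25" --pt "0 0 0 -0.4 -0.8 22 25"

```text
t: 47.78
eef_pos: [0.4573, 0.0335, 0.1336]
tool_rot: [-0.0, -0.045, 0.999, -0.0]
contact_force: [1.3, -4.8, -3.5]
gripper_width: 0.394
grasp_force: 81.9
```

```bash
python3 -c "
from h import *
now()"
```

```text
t 47.77 pos [0.4573 0.0335 0.1336] a -174.8 tilt [-0.0005 -0.0007] F [ 1.3 -4.8 -3.5] T [-1.08 -0.14  0.54] w 33.7 gf 81.9 q7 1.63
```

Emit:
jog_arm --pt "0 0 0 0 -0.6 0 25" --pt "0 0 0 0 -0.6 6 25" --pt "0 0 0 0 -0.6 12 25" --pt "0 0 0 0 -0.6 16 25" --pt "0 0 0 0 -0.6 17 25" --pt "0 0 0 0 -0.6 17.5 25" --pt "0 0 0 0 -0.6 17.5 25"

```text
t: 48.65
eef_pos: [0.4574, 0.0333, 0.1169]
tool_rot: [-0.0, -0.045, 0.999, 0.0]
contact_force: [0.1, -2.8, -3.5]
gripper_width: 0.389
grasp_force: 81.9
```

```bash
python3 -c "
from h import *
now()"
```

```text
t 48.65 pos [0.4574 0.0333 0.1169] a -174.8 tilt [-0.0001  0.0002] F [ 0.1 -2.8 -3.5] T [-0.52  0.1   0.32] w 33.2 gf 81.9 q7 1.65
```

Emit:
jog_arm --pt "0 0 0 0 0 0.7 25" --pt "0 0 0 0 0 1.2 25" --pt "0 0 0 0 0 1.2 25"

```text
t: 49.02
eef_pos: [0.4574, 0.0333, 0.1162]
tool_rot: [-0.0, -0.045, 0.999, 0.0]
contact_force: [-2.8, -2.6, 4.7]
gripper_width: 0.395
grasp_force: 82.9
```

```bash
python3 -c "
from h import *
now()"
```

```text
t 49.02 pos [0.4574 0.0333 0.1162] a -174.8 tilt [-0.0002  0.0005] F [-2.8 -2.6  4.7] T [-0.56  0.64  0.34] w 33.7 gf 82.9 q7 1.65
```

Emit:
jog_arm --pt "0 0 0 0 0 0 65" --pt "0 0 0 0 0 0 65" --pt "0 0 0 0 0 0 65" --pt "0 0 0 0 0 -30 60" --pt "0 0 0.07 0 0 -55 40" --pt "0 0 0.14 0 0 -55 40" --pt "0 0 0.14 0 0 -55 40" --pt "0 0 0.14 0 0 -55 40"

```text
t: 50.02
eef_pos: [0.4573, 0.0332, 0.1705]
tool_rot: [-0.0, 0.024, 1.0, -0.0]
contact_force: [0.3, -0.4, 0.1]
gripper_width: 0.468
grasp_force: 0.0
```

```bash
python3 -c "
from h import *
now();goal(.457,.0335,.1345,177)"
```

```text
t 50.02 pos [0.4573 0.0332 0.1705] a 177.26 tilt [-0.0006 -0.0001] F [ 0.3 -0.4  0.1] T [ 0.05 -0.02  0.01] w 40.0 gf 0.0 q7 1.46
row [-0.0001 -0.0006  0.0045] [ 0.3  0.3 36. ]
```

Emit:
jog_arm --pt "0 0 0 0 0 15 40" --pt "0 0 0 0 0 30 40" --pt "0 0 0 0 0 35.5 40" --pt "0 0 0 0 0 35.5 40" --pt "0 0 0 0 0 35.5 5" --pt "0 0 0 0 0 35.5 5" --pt "0 0 0 0 0 35.5 5" --pt "0 0 0 0 0 35.5 5" --pt "0 0 0 0 0 35.5 5" --grip_force 60

```text
t: 51.15
eef_pos: [0.4578, 0.0329, 0.1357]
tool_rot: [0.0, 0.025, 1.0, 0.0]
contact_force: [-1.2, -2.3, 6.0]
gripper_width: 0.136
grasp_force: 61.1
```

```bash
python3 -c "
from h import *
now()"
```

```text
t 51.15 pos [0.4578 0.0329 0.1357] a 177.17 tilt [0.0007 0.0001] F [-1.2 -2.3  6. ] T [-0.42  0.31  0.04] w 11.7 gf 61.1 q7 1.5
```

Emit:
jog_arm --pt "0 0 0.15 0 0 0 5" --pt "0 0 0.3 0 0 0 5" --pt "0 0 0.45 0 0 0 5" --pt "0 0 0.6 0 0 0 5" --pt "0 0 0.75 0 0 0 5" --pt "0 0 0.9 0 0 0 5" --pt "0 0 1.05 0 0 0 5" --pt "0 0 1.18 0 0 0 5" --pt "0 0 1.18 0 0 0 5" --pt "0 0 1.18 0 0 0 5"

```text
t: 52.4
eef_pos: [0.4568, 0.0311, 0.1357]
tool_rot: [-0.0, 0.577, 0.817, -0.001]
contact_force: [-5.7, -6.8, 12.4]
gripper_width: 0.138
grasp_force: 62.3
```

```bash
python3 -c "
from h import *
now()"
```

```text
t 52.4 pos [0.4568 0.0311 0.1357] a 109.48 tilt [-0.0014 -0.0015] F [-5.7 -6.8 12.4] T [-1.65  1.17  0.05] w 11.7 gf 62.3 q7 0.47
```

Emit:
jog_arm --pt "0 0 0 0 0 0 40" --pt "0 0 0 0 0 0 40" --pt "0 0 0 0 0 -5 40" --pt "0 0 0 0 0 -50 40" --pt "0 0 0 0 0 -100 40" --pt "0 0 0 60 20 -110 40" --pt "0 0 0 120 40 -110 40" --pt "0 0 0 180 60 -110 40" --pt "0 0 0 230 70 -110 40" --pt "0 0 0 260 80 -110 40"

```text
t: 53.65
eef_pos: [0.4447, 0.3081, 0.2452]
tool_rot: [-0.0, 0.575, 0.818, 0.0]
contact_force: [0.2, -0.9, 0.8]
gripper_width: 0.466
grasp_force: 0.0
```

```bash
python3 - <<'E'
from h import *
now();
p=bot.read_camera('top')
a=rect(p,.156,0,0,(.31,.60,-.03,.10))[0]
p=bot.read_camera('scene'); b=cv2.resize(p['pixels'][160:260,250:340],(522,580),interpolation=2)
cv2.imwrite("pics/k5.png",np.hstack([a,b])[:,:,::-1])
E
```

```text
t 53.65 pos [0.4447 0.3081 0.2452] a 109.79 tilt [-0.0002  0.0003] F [ 0.2 -0.9  0.8] T [-0.01 -0.    0.01] w 39.8 gf 0.0 q7 -0.16
```

View pics/k5.png

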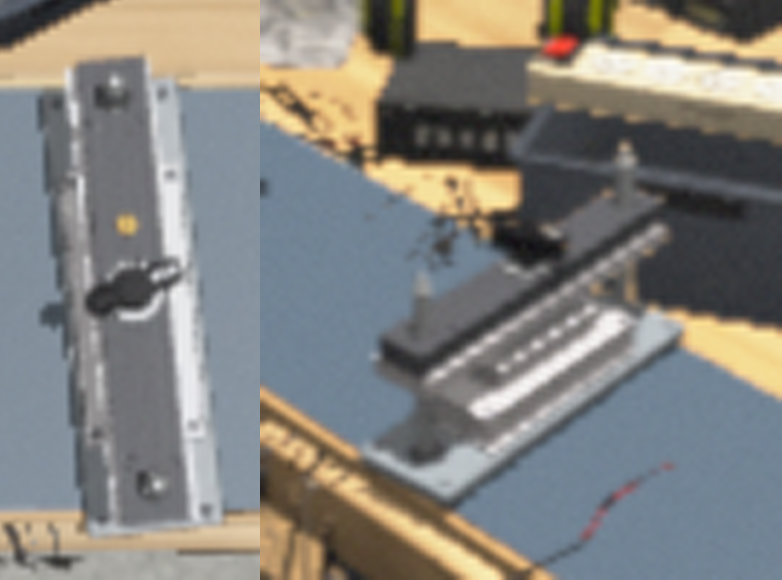

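The bar lies flat on the plate over both pins. The knob at (133,288) stands at its locked angle, from (90,303) to (178,270), as it did at the start. The stack is level, so I'm handing in.

Emit:
jog_arm --pt "0 0 0 0 0 0 40" --pt "0 0 0 0 0 0 40" --pt "0 0 0 0 0 0 40" --pt "0 0 0 0 0 0 40"

```text
t: 54.25
eef_pos: [0.446, 0.3043, 0.2454]
tool_rot: [-0.0, 0.577, 0.817, 0.0]
contact_force: [0.0, -0.9, 0.2]
gripper_width: 0.47
grasp_force: 0.0
```

```bash
python3 -c "
from h import *
print(bot.hand_in())"
```

```text
the job is handed in; nothing more can be done
None
```

The jig is loaded and handed in after about 54 s: sink, mid and small blocks stacked (no large block was present), plate and bar over both pins, and the knob locked at about 1.3 rad; hand-in returned no verdict.

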